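# Charge the paste dispenser's air tank

## Task

The air tank of the hand-pumped paste dispenser has to be charged: push its vent lever round until it stands square across the pipe against its stop (shut), then pump the spring plunger with the fingertips, full strokes right down and right up again, until the indicator pin on top of the tank stands fully out. Leave the vent shut, the plunger up and the pin out. Only push and press: grip and lift nothing, do not touch the pin, do not shove the pump about, and leave the things around it where they are.

Things in the scene. Friction and masses are not known exactly. Their poses are not given: they have to be found in the camera images.
- pump: Hand-pumped air unit of the dispenser, about 4 kg, loose on rubber feet: grey base plate 118x185 mm. Origin: centre of its underside; z up, +x its back. Along its y axis (x = 0): slim pump barrel with black cup-shaped head (the plunger) at +60 mm, bare-metal tank 73 mm across, 144 mm tall, with the pin on top at -20 mm, vent valve with lever at -105 mm. Clipped behind: a syringe with tube, 132 mm high.
- plunger_top (a point): Centre of the slightly domed top of the black palm head (51 mm across), 160 mm above the worktop when up. It moves down with the plunger; press here, straight down.
- plunger (a joint): Stroke in m: 0 = up (spring-returned in about 0.3 s), 0.020 = down on its stop. Takes about 7 N at the top and 11 N at the bottom. Each downstroke charges the tank in proportion to its length, less about 3 mm, if the vent is shut. 3 to 6 full strokes are needed, differing from start to start; more do no harm.
- pin (a joint): Height in m by which the indicator pin has come out: 0 for most of the pumping, then it pops out within one or two strokes to 0.016 = fully out. It stays there only while the vent is shut; with the vent open pumping stores nothing, and opening the vent lets the pin drop.
- pin_tip (a point): Top of the indicator pin, a steel pin 9 mm across in a brass nut on the tank's dome: 148 mm above the worktop when in, 164 mm when fully out; the groove round the pin is wholly clear of the nut once the pin is 12.5 mm out. Only to be watched.
- vent (a joint): Angle of the vent lever in rad: 0 = in line with the pipe, pointing away from the tank (open); 1.57 = square across the pipe, pointing to the unit's back (+x), against its stop (shut). Seen from above it turns anticlockwise to shut. Starts between 0 and 0.5. Stiff, stays where it is left (about 4 N at the grip).
- vent_grip (a point): Point in the lever's black grip, 50 mm from the pivot, at mid height. The grip is 13 mm wide and 13 mm tall, spans 30 to 66 mm from the pivot; its underside is 109.5 mm above the worktop, and nothing of the unit stands under it. The point's -y axis points outward along the lever.
- vent_hinge (a point): Pivot of the vent lever, at the grip's mid height, 116 mm above the worktop.
- flux_bottle: Bystander: cream flux bottle with a black needle cap, 40 mm across, 100 mm tall; origin at the centre of its underside. Leave alone.
- solder_reel: Bystander: reel of solder standing on its flange, 54 mm across, 62 mm tall; origin at the centre of its underside. Leave alone.
- wick_reel: Bystander: flat round reel of desolder wick, 42 mm across, 12 mm tall; origin at the centre of its underside. Leave alone.
- relay_white: Bystander: white plug-in relay, 29x28 mm, 48 mm tall; origin at the centre of its underside. Leave alone.
- side_cutters: Bystander: side cutters lying flat, 129x75x12 mm; origin at the centre of its underside. Leave alone.
- solder_sucker: Bystander: pen-shaped desolder pump lying flat, 210 mm long, 21 mm thick; origin at the centre of its underside. Leave alone.
- magnet_tray: Bystander: small open steel tray with screws, 60x100x16 mm; origin at the centre of its underside. Leave alone.
- tape_black: Bystander: roll of insulating tape lying flat, 67 mm across, 19 mm tall; origin at the centre of its underside. Leave alone.

How it is judged (in metres and radians):
On the way, in this order (a step that is already met when the one before it is completed fails the run):
1. the vent lever is pushed shut (value of joint vent above 1.4 rad), for 0.2 s.
2. the plunger is pumped until the pin stands fully out, with the vent shut and the plunger up again (value of joint pin above 0.0125 m and value of joint vent above 1.4 rad and value of joint plunger below 0.002 m), for 0.2 s.
At the end, for the whole second after the job is handed in: The pin is fully out (at least 12.5 of 16 mm, its groove clear of the nut), the vent lever shut (past 1.4 rad), the plunger up within 2 mm, and the pump unit (within 25 mm) and the things around it (within 30 mm) stand where they stood (all of step 2 and distance of pump from where it was at the start of the episode below 0.025 m and angle between pump's own z axis and vertical below 0.05 rad and linear speed of pump below 0.02 m/s and distance of each of flux_bottle, solder_reel, wick_reel, relay_white, side_cutters, solder_sucker, magnet_tray, tape_black from where it was at the start of the episode below 0.03 m); the robot touches nothing.
It fails at once if the indicator pin is touched (contact force between any of the fingers, the arm and pin above 0.5 N).
It fails at once if the pump unit is lifted, tipped or dragged more than 25 mm (distance of pump from where it was at the start of the episode above 0.025 m or height (world z) of pump above 0.008 m or angle between pump's own z axis and vertical above 0.1 rad).
It fails at once if the vent lever's grip or the plunger's head is taken between the fingers (distance between the grasp point and vent_grip below 0.009 m or distance between the grasp point and plunger_top below 0.006 m).
It fails at once if one of the things standing around is lifted or moved more than 30 mm (distance of any of flux_bottle, solder_reel, wick_reel, relay_white, side_cutters, solder_sucker, magnet_tray, tape_black from where it was at the start of the episode above 0.03 m or height (world z) of any of flux_bottle, solder_reel, wick_reel, relay_white, side_cutters, solder_sucker, magnet_tray, tape_black above 0.02 m).
It also fails if it takes over 54 s, if anything falls off the work surface, if the arm or the gripper's body presses on something with over 40 N, if the wrist force passes 120 N, or if a joint passes its speed limit or range.

## Robot

A 6-joint arm with a two-finger parallel gripper is mounted at the origin on a cart in front of the work surface, level with it; the furniture and walls round the work are solid. World frame = base frame: x ahead of the robot, y to its left, z up, the work surface at z = 0. Lengths are in mm, angles in rad, forces in N, time in s.
With the tool pointing down it reaches from about 300 to 775 mm from the base axis. Payload 14.6 kg.
Tool frame: the origin (TCP) lies between the finger pads; the fingertips stand 8 mm ahead of it and the grasp point (between the pads) lies 11 mm behind it; z points along the fingers, y is the direction in which the jaws open and shut (so a half turn about z gives the same grasp; the last joint's range is limited). The gripper opens to 94 mm and grips with 3 to 60 N. Pads are 16 mm wide; open, the fingers measure 119 mm over their backs; the gripper's body (75 mm by 177 mm) begins 78 mm behind the grasp point.
Start: joints at [1.082, 0.3, 1.521, -0, 1.321, -0.067], TCP at [225.168, 501.785, 213.446] pointing down, gripper open.
Joint ranges: [-3.03, 3.03], [-0.79, 2.21], [0.23, 2.52], [-1.04, 4.18], [0, 3.07], [-2.55, 2.55]. Speed limits (rad/s): [2.22, 2.22, 2.57, 3.14, 3.14, 3.14].

## Interface

Orientations are given as [roll, pitch, yaw] about the fixed x, y, z axes, in that order (R = Rz(yaw) Ry(pitch) Rx(roll)).
In Python, from cell import manip gives the robot as it stands. The module is installed in compiled form; this text tells all that it offers.
- The arm moves only by the tool send_rows, never from a script. Its argument "series" is a list that holds one entry, the list of rows, each a list of 5 numbers: the opening, from 0 (shut) to 1 (fully open), then the shift along the tool's x, y, z in mm, then the turn about the tool's z in degrees. In form: [[[gripper, dx, dy, dz, roll], ...]]. A call has 1 to 10 rows; each row is the pose to reach, as a shift and turn from the pose commanded when the call began, along the tool's axes at that moment; what a row does not reach only later rows make up. A row lasts 1/10 s, in which the tool goes at most 50 mm and 8.59 degrees, less where a joint would pass 70% of its speed; a pose out of reach is approached as far as the arm can. A call with a gripper value outside its range is refused whole. The fingers move at their own pace and stop on an object; "newtons" is the grip in N (left out, the last holds). Time passes only in rows, so rows that repeat a pose let the fingers close. It gives the time, the measured TCP pose, the force and the opening at its end, in the units of the state.
- manip.read_state(): the state, without advancing time (a new reading comes with each control period).
- manip.camera(name): name is "side" or "top"; returns a dict with "img" (480x640x3 uint8, red, green, blue), "vfov" (degrees; the focal length in pixels is half the picture's height over the tangent of half this angle, whatever the lens; pixels are square), "cx", "cy" (the principal point, pixels), "pose" (4x4, takes a point from camera to world coordinates). Camera axes: x right, y down, z forward; pixel columns grow to the right and rows downward; lengths in mm; the calibration is good to about 2 mm. A picture is of the moment at which its call begins. There is no depth.
- manip.sign_off(): hands the job in, once; it reports no verdict.
Trained networks look in a picture, given as the dict that the camera call returned (one of the last four; its "shot" number tells which), for a name from the list of things; names that differ only in an ending like _2 or _b are one class to them, and where a whole thing is asked for, a point or a joint stands for the part that bears it (a point fixed in the world has none). Each returns a list of dicts, best first, with "conf" (0 to 1); they miss things now and then, are a little off and sometimes report something else, mostly with a low value. They report only what shows in the picture. A call takes as long as a camera call.
- manip.find_in(target, picture): "rect" ([left, top, width, height] in pixels, round what is visible of it).
- manip.silhouettes(target, picture): "pixels" (480x640 bool, what is visible of it) and "rect" ([left, top, width, height] in pixels, round what is visible of it).
The state is a dict: "clock": time; "joints": joint angles; "qd": joint speeds; "effort": joint torques, N m; "eef_pos": TCP position; "eef_rot": TCP orientation; "wrist_force": force on the tool from outside, world axes, zero at the start; "moment": the same for the moment, N m; "finger_gap": finger opening in mm.
Only numpy, scipy, OpenCV 4.12 (cv2) and the standard library are available. Lean on these libraries where they do the work, as an engineer would, in place of code of your own. Each camera call takes 0.05 s, during which the arm holds its last target. There are 200 camera calls.

## Working session

There is one attempt and no reset: what is moved stays moved. The work goes in short steps, Python scripts to look and compute and a tool call to move; the robot and the scene stay as the last step left them, time stands still between calls to the robot, and variables do not carry over. Pictures are saved under pics/ and viewed, about 8 in all and at most 12, crops included, and the job is handed in when it is done.

Besides the shell and the picture viewer there is one more tool, called after "Request:" by a JSON object that holds its "method" and its "body". send_rows: Moves the arm, as the interface text tells. Its arguments: {"type":"object","properties":{"series":{"type":"array"},"newtons":{"type":"number"}},"required":["series"]}

```bash
mkdir -p pics; cat > h.py <<'E'
import numpy as np, cv2
from cell import manip
def K(c):
    f=240/np.tan(np.radians(c["vfov"])/2); return f,c["cx"],c["cy"]
def at_z(c,u,v,z):
    f,cx,cy=K(c); P=np.array(c["pose"]); d=P[:3,:3]@np.array([(u-cx)/f,(v-cy)/f,1]); o=P[:3,3]
    return o+d*(z-o[2])/d[2]
def proj(c,p):
    f,cx,cy=K(c); P=np.array(c["pose"]); q=P[:3,:3].T@(np.array(p)-P[:3,3]); return q[0]/q[2]*f+cx,q[1]/q[2]*f+cy
def save(c,n,box=None,s=1):
    im=c["img"][:,:,::-1]
    if box: x,y,w,h=box; im=im[y:y+h,x:x+w]
    cv2.imwrite("pics/"+n,cv2.resize(im,None,fx=s,fy=s,interpolation=cv2.INTER_CUBIC))
E
python3 - <<'E'
from h import *
np.set_printoptions(precision=3,suppress=True)
s=manip.read_state(); print(s)
for n in("top","side"):
    c=manip.camera(n); save(c,n+"0.png"); print(n,c["vfov"],c["cx"],c["cy"],np.array(c["pose"]))
    for t in("pump","plunger_top","pin_tip","vent_grip"):
        for d in manip.find_in(t,c)[:2]:
            print(t,d); 
E
```

```text
{'clock': 0.0, 'joints': array([ 1.082,  0.3  ,  1.522, -0.   ,  1.321, -0.067]), 'qd': array([-0.002, -0.001, -0.   ,  0.001,  0.   ,  0.001]), 'effort': array([  0.001, -53.181, -35.274,   0.071,   0.024,  -0.   ]), 'eef_pos': array([225.049, 501.572, 212.887]), 'eef_rot': array([-3.14, -0.  ,  2.72]), 'wrist_force': array([-0.125,  0.492,  0.362]), 'moment': array([-0.042,  0.019,  0.059]), 'finger_gap': 93.89628357832149}
top 55.22738131974618 313.05482182933486 235.16639679609375 [[  -0.002   -0.997    0.073  416.462]
 [  -1.       0.      -0.021  -12.917]
 [   0.021   -0.073   -0.997 1277.705]
 [   0.       0.       0.       1.   ]]
pump {'rect': [244.3, 221.1, 97.2, 52.2], 'conf': 0.56}
plunger_top {'rect': [243.2, 233.0, 23.1, 16.8], 'conf': 0.72}
vent_grip {'rect': [314.6, 250.4, 26.9, 12.7], 'conf': 0.5}
side 47.69380335008759 316.12339479386856 234.3774450425965 [[    0.988    -0.049     0.145   266.338]
 [   -0.151    -0.463     0.873 -1292.629]
 [    0.025    -0.885    -0.465   786.698]
 [    0.        0.        0.        1.   ]]
pump {'rect': [292.4, 195.7, 35.3, 74.7], 'conf': 0.7}
plunger_top {'rect': [303.2, 193.9, 18.1, 22.2], 'conf': 0.53}
```

```bash
python3 - <<'E'
from h import *
a=cv2.imread("pics/top0.png")[150:330,190:430]; cv2.imwrite("pics/t1.png",cv2.resize(a,None,fx=3.3,fy=3.3,interpolation=cv2.INTER_CUBIC))
a=cv2.imread("pics/side0.png")[150:300,220:420]; cv2.imwrite("pics/s1.png",cv2.resize(a,None,fx=4,fy=4,interpolation=cv2.INTER_CUBIC))
E
```

```text
(no output)
```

View pics/t1.png

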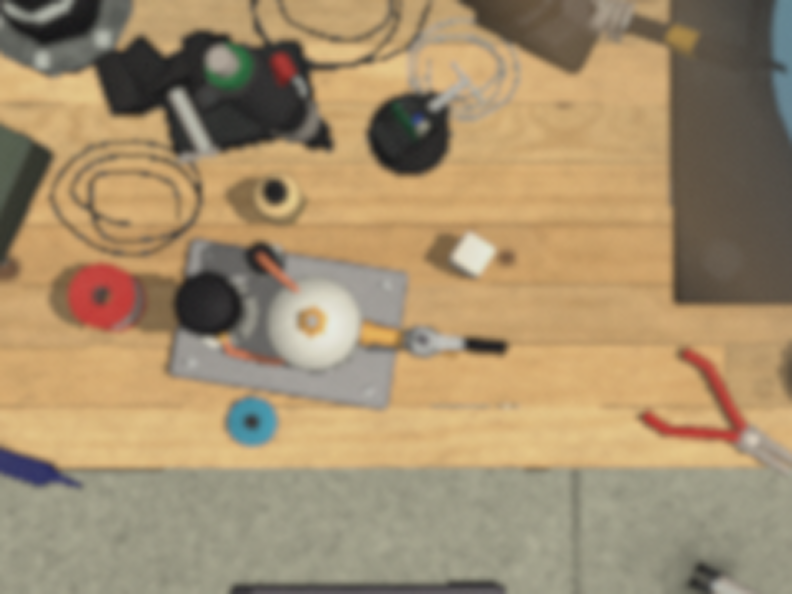

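View pics/s1.png

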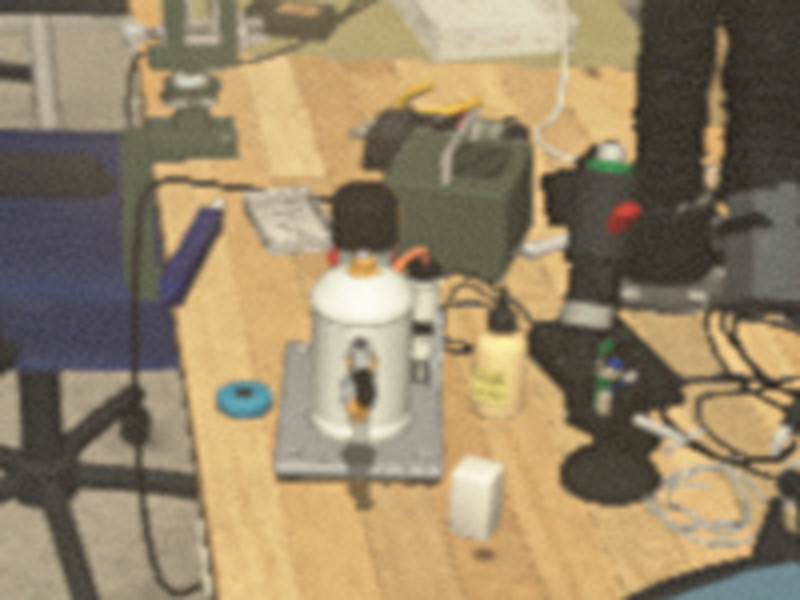

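View pics/top0.png

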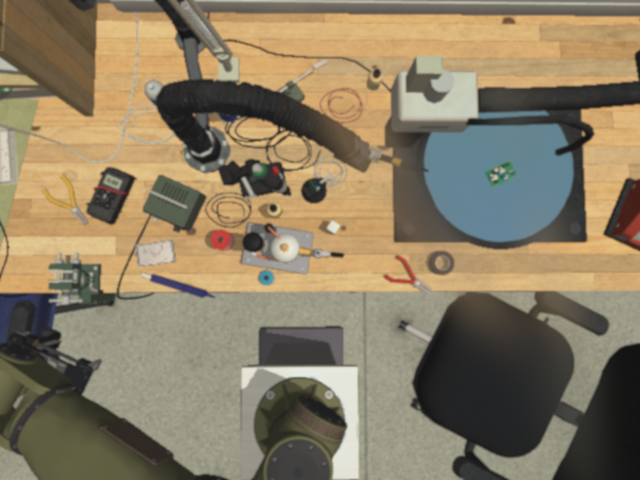

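The top crop shows the black head at full-picture (253,242), the pin nut at (284,247), the vent pivot at (318.5,253) and the grip at (338,255). The lever is nearly in line with the pipe. The white relay, red reel, blue wick and cream bottle stand close round the unit.

```bash
python3 - <<'E'
from h import *
np.set_printoptions(precision=1,suppress=True)
c=manip.camera("top"); d=manip.camera("side")
m={}
for t,z in(("plunger_top",155),("vent_grip",116),("pin_tip",148),("solder_reel",62),("relay_white",48),("flux_bottle",95),("wick_reel",12)):
  for nm,cc in(("top",c),("side",d)):
    r=manip.silhouettes(t,cc)
    if r:
        ys,xs=np.nonzero(r[0]["pixels"]); print(nm,t,round(r[0]["conf"],2),xs.mean(),ys.mean(),len(xs),r[0]["rect"],at_z(cc,xs.mean(),ys.mean(),z))
im={"plunger":(252.7,241.8,158,0,60),"pin":(284.2,247.3,148,0,-20),"pivot":(318.5,253,118,0,-105)}
W=[];L=[]
for k,(u,v,z,x,y) in im.items():
    p=at_z(c,u,v,z); print(k,p); W.append(p[:2]);L.append((x,y))
print("grip",at_z(c,337.6,255.2,118))
for u,v in((248,223),(313.3,233),(306.6,273),(241,263.5)): print("plate",at_z(c,u,v,8))
for n,u,v in(("hose nozzle",370,158),): 
  for z in(0,200,400): print(n,z,at_z(c,u,v,z))
E
```

```text
top plunger_top 0.59 253.35897435897436 242.3397435897436 312 [243.8, 233.9, 21.0, 18.9] [481.2 109.1 155. ]
side plunger_top 0.84 311.44405594405595 203.7972027972028 286 [306.5, 195.3, 14.9, 19.6] [478.6  76.1 155. ]
top vent_grip 0.46 329.52777777777777 254.00925925925927 108 [311.9, 251.1, 28.8, 9.4] [453.7 -79.4 116. ]
side vent_grip 0.54 310.578125 243.046875 64 [305.9, 235.1, 6.3, 15.6] [454.5 -79.8 116. ]
top pin_tip 0.37 177.21978021978023 285.43956043956047 546 [141.4, 273.1, 73.4, 22.4] [376.7 293.9 148. ]
top solder_reel 0.66 222.04054054054055 240.26486486486488 370 [209.3, 229.1, 24.8, 19.3] [492.1 201.8  62. ]
side solder_reel 0.15 291.5907590759076 204.55775577557756 303 [280.1, 198.4, 21.2, 12.5] [445.8 278.   62. ]
top relay_white 0.6 333.1333333333333 227.24761904761905 105 [328.6, 221.8, 12.0, 12.7] [528.  -93.4  48. ]
side relay_white 0.52 338.9815668202765 274.8110599078341 217 [331.1, 264.6, 14.7, 19.6] [ 521.9 -132.9   48. ]
top flux_bottle 0.47 274.5 209.95299145299145 234 [263.2, 199.2, 22.0, 18.7] [568.7  61.6  95. ]
side flux_bottle 0.86 344.7118644067797 240.56497175141243 354 [338.9, 220.5, 10.5, 37.1] [553.7 -37.9  95. ]
top wick_reel 0.64 266.375 277.9114583333333 192 [261.1, 274.9, 15.2, 10.3] [391.8  88.3  12. ]
side wick_reel 0.47 281.08035714285717 249.39285714285714 112 [274.5, 244.3, 15.5, 11.6] [393.   79.3  12. ]
plunger [482.4 110.3 158. ]
pin [469.3  34.  148. ]
pivot [456.2 -51.4 118. ]
grip [450.6 -99.7 118. ]
plate [543.4 140.3   8. ]
plate [515.6 -40.8   8. ]
plate [404.9 -22.1   8. ]
plate [431.4 158.5   8. ]
hose nozzle 0 [ 729.4 -202.2    0. ]
hose nozzle 200 [ 680.4 -172.6  200. ]
hose nozzle 400 [ 631.4 -142.9  400. ]
```

View pics/side0.png

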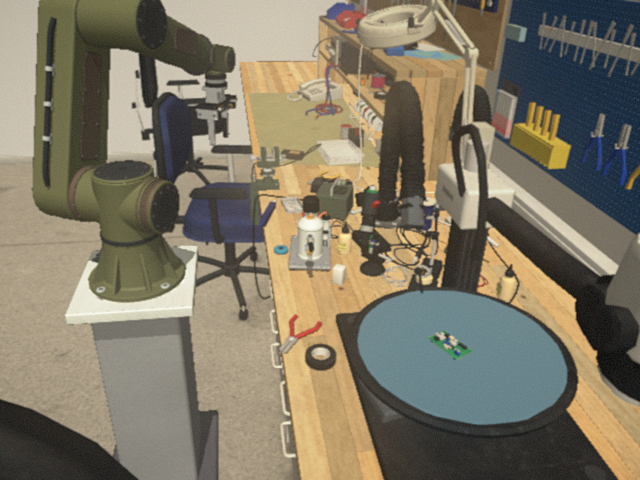

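Request:
{"method": "send_rows", "body": {"series": [[[0, -40, -45, 0, 8], [0, -80, -90, 0, 16], [0, -120, -135, 0, 24], [0, -160, -180, 0, 32], [0, -200, -225, 0, 40], [0, -240, -265, 0, 48], [0, -275, -305, 0, 56], [0, -310, -345, 0, 64], [0, -345, -380, 0, 70], [0, -375, -415, 0, 76]]], "newtons": 20}}

```text
clock: 2.3
eef_pos: [379.4, 24.0, 213.9]
eef_rot: [3.14, -0.0, 1.389]
wrist_force: [1.2, 1.2, -0.2]
finger_gap: 17.6
```

Request:
{"method": "send_rows", "body": {"series": [[[0, 0, 0, 0, 0], [0, 0, 0, 0, 0]]]}}

```text
clock: 2.5
eef_pos: [379.1, 25.4, 213.4]
eef_rot: [-3.141, -0.0, 1.391]
wrist_force: [-0.6, 0.3, 0.0]
finger_gap: 2.1
```

Request:
{"method": "send_rows", "body": {"series": [[[0, -40, 22, 0, 0], [0, -80, 42, 0, 0], [0, -113, 60, 0, 0], [0, -113, 60, 0, 0], [0, -113, 60, 30, 0], [0, -113, 60, 60, 0], [0, -113, 60, 90, 0], [0, -113, 60, 98, 0], [0, -113, 60, 98, 0]]]}}

```text
clock: 3.4
eef_pos: [418.0, -94.3, 115.2]
eef_rot: [-3.14, -0.0, 1.396]
wrist_force: [0.7, 0.4, -0.3]
finger_gap: 0.7
```

```bash
python3 - <<'E'
from h import *
print(manip.read_state()["eef_pos"])
c=manip.camera("side"); save(c,"s2.png",(230,150,160,120),5)
print([proj(c,p) for p in((456,-51,116),(450.6,-99.7,116),(421,-97,106))])
t=manip.camera("top"); print(proj(t,(680,-172,200)))
for z in (200,300,400,500): p=at_z(t,370,158,z); print(z,p,proj(c,p))
E
```

```text
[418.04122516 -94.32018273 115.22528216]
[(np.float64(309.5770584749995), np.float64(237.76716875479124)), (np.float64(310.17329410527157), np.float64(246.85231299635007)), (np.float64(298.44568183175136), np.float64(250.3780357514028))]
(np.float64(369.77103887332123), np.float64(158.17989583342134))
200 [ 680.4385488  -172.55397889  200.        ] (np.float64(409.3341799820316), np.float64(226.06053568500036))
300 [ 655.94420474 -157.74126051  300.        ] (np.float64(401.8346667275321), np.float64(185.69448830611486))
400 [ 631.44986069 -142.92854214  400.        ] (np.float64(393.8846012762709), np.float64(142.90334869737922))
500 [ 606.95551663 -128.11582377  500.        ] (np.float64(385.4421241292414), np.float64(97.46180856706619))
```

View pics/s2.png

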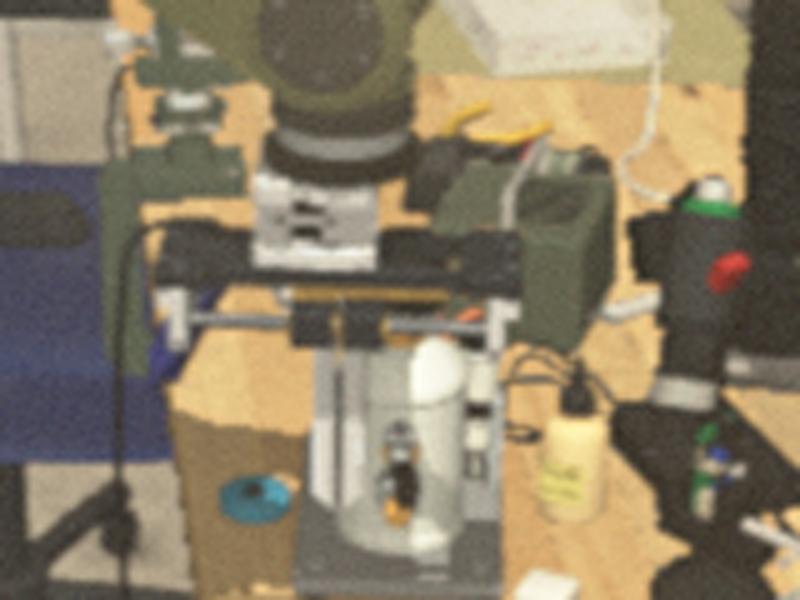

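Request:
{"method": "send_rows", "body": {"series": [[[0, 0, 8, 0, 0], [0, -1, 14, 0, -4], [0, -3, 19, 0, -10], [0, -3, 24, 0, -15], [0, -3, 28, 0, -20], [0, -3, 33, 0, -25], [0, -3, 38, 0, -30], [0, -2, 42, 0, -35], [0, -1, 47, 0, -40], [0, -1, 47, 0, -40]]]}}

```text
clock: 4.5
eef_pos: [465.2, -105.1, 116.2]
eef_rot: [3.141, 0.001, 2.093]
wrist_force: [0.5, -0.5, 0.6]
finger_gap: 0.3
```

```bash
python3 - <<'E'
from h import *
c=manip.camera("side"); save(c,"s3.png",(270,190,80,80),7)
for a in(0.05,.7):
    al=np.radians(-99.8)+a; print(a,proj(c,(455.5+50*np.cos(al),-50.5+50*np.sin(al),116)))
print(proj(c,(465,-105,108)))
E
```

```text
0.05 (np.float64(309.7546014028381), np.float64(246.9582585332778))
0.7 (np.float64(321.4873784536281), np.float64(245.09868618495835))
(np.float64(316.0079424649312), np.float64(250.31179945011277))
```

View pics/s3.png

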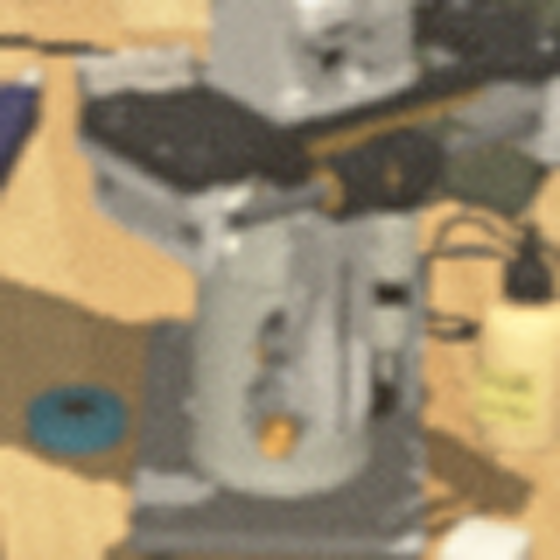

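Request:
{"method": "send_rows", "body": {"series": [[[0, -2, 5, 0, -5], [0, -2.5, 9, 0, -10], [0, -3, 14, 0, -15], [0, -3.5, 18, 0, -20], [0, -3.3, 23, 0, -25], [0, -2.9, 27, 0, -30], [0, -2, 32, 0, -35], [0, -0.6, 36, 0, -40], [0, 1, 40, 0, -45], [0, 2, 42.5, 0, -47]]]}}

```text
clock: 5.55
eef_pos: [500.9, -82.5, 116.1]
eef_rot: [-3.141, 0.002, 2.912]
wrist_force: [-0.1, -4.1, -0.3]
finger_gap: 0.3
```

Request:
{"method": "send_rows", "body": {"series": [[[0, 0.3, 1.5, 0, -2], [0, 0.6, 3, 0, -3], [0, 0.6, 3, 0, -3]]]}}

```text
clock: 5.85
eef_pos: [500.7, -79.3, 116.0]
eef_rot: [-3.141, 0.002, 2.963]
wrist_force: [1.3, -3.3, 1.2]
finger_gap: 0.4
```

Request:
{"method": "send_rows", "body": {"series": [[[0, 0, 1, 0, 0], [0, 0, 2, 0, 0], [0, 0, 3, 0, 0], [0, 0, 3, 0, 0]]]}}

```text
clock: 6.25
eef_pos: [500.9, -76.0, 115.5]
eef_rot: [3.142, 0.0, 2.964]
wrist_force: [0.9, -3.3, 1.5]
finger_gap: 0.7
```

Request:
{"method": "send_rows", "body": {"series": [[[0, 0, 1, 0, 0], [0, 0, 2, 0, 0], [0, 0, 3, 0, 0], [0, 0, 3, 0, 0]]]}}

```text
clock: 6.65
eef_pos: [501.4, -74.0, 115.5]
eef_rot: [-3.14, 0.0, 2.964]
wrist_force: [-0.1, -11.6, 0.9]
finger_gap: 0.0
```

The force rose from about 3 N to 11.6 N, so the lever is on its stop. Backing off, rising, and moving clear to look.

Request:
{"method": "send_rows", "body": {"series": [[[0, 0, -15, 0, 0], [0, 0, -20, -10, 0], [0, 0, -20, -55, 0], [0, 0, -20, -100, 0], [0, 40, -20, -100, 0], [0, 80, -30, -100, 0], [0, 120, -40, -100, 0], [0, 120, -40, -100, 0]]]}}

```text
clock: 7.45
eef_pos: [373.0, -91.2, 216.1]
eef_rot: [3.141, 0.0, 2.963]
wrist_force: [1.1, -0.2, 0.3]
finger_gap: 0.4
```

```bash
python3 - <<'E'
from h import *
c=manip.camera("top"); a=c["img"][200:300,200:380,::-1]; a=cv2.resize(a,None,fx=4,fy=4,interpolation=cv2.INTER_CUBIC)
d=manip.camera("side"); b=d["img"][180:280,260:370,::-1]; b=cv2.resize(b,(440,400),interpolation=cv2.INTER_CUBIC)
cv2.imwrite("pics/c4.png",cv2.resize(np.hstack([a,b]),None,fx=.68,fy=.68))
for t in("vent_grip","plunger_top"):
  for r in manip.silhouettes(t,c)[:2]:
    ys,xs=np.nonzero(r["pixels"]); print(t,r["conf"],xs.mean(),ys.mean(),r["rect"],at_z(c,xs.mean(),ys.mean(),116 if t[0]=="v" else 157))
print("expect shut grip",proj(c,(505,-59,116)),proj(d,(505,-59,116)), manip.read_state()["eef_pos"])
E
```

```text
vent_grip 0.68 319.8032786885246 242.90983606557376 [312.0, 229.1, 12.0, 32.6] [481.90079152 -54.85770336 116.        ]
vent_grip 0.35 274.490099009901 209.88118811881188 [265.4, 201.5, 18.1, 13.8] [566.16971346  60.27561717 116.        ]
plunger_top 0.91 252.73490813648294 241.6509186351706 [243.1, 231.6, 23.8, 20.3] [482.79129747 110.37341589 157.        ]
plunger_top 0.2 266.427027027027 277.76216216216216 [260.0, 274.1, 16.2, 13.1] [394.94702257  76.54411253 157.        ]
expect shut grip (np.float64(321.4051454933351), np.float64(233.83072734660328)) (np.float64(328.50270552723765), np.float64(238.26713888637877)) [376.84772942 -91.42469786 215.8069999 ]
```

View pics/c4.png

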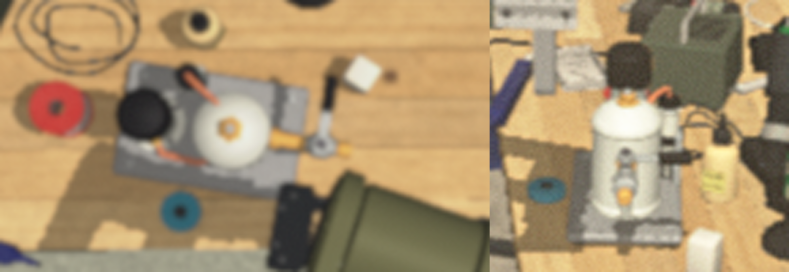

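Lever stands square across the pipe pointing to the back (crop pivot (320,146), end (330,80)); plunger head, pin and neighbours unmoved. Now over the plunger.

Request:
{"method": "send_rows", "body": {"series": [[[0, -14, 43, 0, 0], [0, -28, 87, 0, 0], [0, -42, 130, 0, 0], [0, -56, 175, 0, 0], [0, -68, 218, 0, 0], [0, -68, 218, 0, 0], [0, -68, 218, 20, 0], [0, -68, 218, 42, 0], [0, -68, 218, 42, 0]]]}}

```text
clock: 8.55
eef_pos: [480.7, 110.9, 170.8]
eef_rot: [-3.14, -0.005, 2.964]
wrist_force: [-0.2, 0.4, 0.8]
finger_gap: 0.0
```

Request:
{"method": "send_rows", "body": {"series": [[[0, 0, 0, 12, 0], [0, 0, 0, 22, 0], [0, 0, 0, 25, 0], [0, 0, 0, 25, 0]]]}}

```text
clock: 8.95
eef_pos: [482.3, 111.1, 149.4]
eef_rot: [3.141, 0.001, 2.964]
wrist_force: [-1.5, 0.0, 7.2]
finger_gap: 0.3
```

Request:
{"method": "send_rows", "body": {"series": [[[0, 0, 0, 2, 0], [0, 0, 0, 4, 0], [0, 0, 0, 4, 0]]]}}

```text
clock: 9.25
eef_pos: [482.6, 111.2, 147.9]
eef_rot: [3.141, 0.003, 2.964]
wrist_force: [-12.8, -2.6, 30.9]
finger_gap: 0.6
```

Request:
{"method": "send_rows", "body": {"series": [[[0, 0, 0, -15, 0], [0, 0, 0, -30, 0], [0, 0, 0, -30, 0], [0, 0, 0, -30, 0], [0, 0, 0, -30, 0], [0, 0, 0, -15, 0], [0, 0, 0, -5, 0], [0, 0, 0, -1, 0], [0, 0, 0, -1, 0], [0, 0, 0, -1, 0]]]}}

```text
clock: 10.25
eef_pos: [482.6, 111.3, 147.9]
eef_rot: [3.141, 0.003, 2.964]
wrist_force: [-8.6, -2.9, 32.3]
finger_gap: 0.4
```

Request:
{"method": "send_rows", "body": {"series": [[[0, 0, 0, -14, 0], [0, 0, 0, -29, 0], [0, 0, 0, -29, 0], [0, 0, 0, -29, 0], [0, 0, 0, -29, 0], [0, 0, 0, -14, 0], [0, 0, 0, -4, 0], [0, 0, 0, 0, 0], [0, 0, 0, 0, 0], [0, 0, 0, 0, 0]]]}}

```text
clock: 11.25
eef_pos: [482.5, 111.3, 147.9]
eef_rot: [3.141, 0.003, 2.964]
wrist_force: [-10.1, -1.6, 33.7]
finger_gap: 0.4
```

Request:
{"method": "send_rows", "body": {"series": [[[0, 0, 0, -14, 0], [0, 0, 0, -29, 0], [0, 0, 0, -29, 0], [0, 0, 0, -29, 0], [0, 0, 0, -29, 0], [0, 0, 0, -14, 0], [0, 0, 0, -4, 0], [0, 0, 0, 0, 0], [0, 0, 0, 0, 0], [0, 0, 0, 0, 0]]]}}

```text
clock: 12.25
eef_pos: [482.5, 111.3, 147.9]
eef_rot: [3.141, 0.003, 2.964]
wrist_force: [-10.8, -1.8, 34.8]
finger_gap: 0.5
```

Request:
{"method": "send_rows", "body": {"series": [[[0, 0, 0, -14, 0], [0, 0, 0, -29, 0], [0, 0, 0, -29, 0], [0, 0, 0, -29, 0], [0, 0, 0, -29, 0], [0, 0, 0, -14, 0], [0, 0, 0, -4, 0], [0, 0, 0, 0, 0], [0, 0, 0, 0, 0], [0, 0, 0, 0, 0]]]}}

```text
clock: 13.25
eef_pos: [482.5, 111.3, 147.9]
eef_rot: [3.141, 0.003, 2.964]
wrist_force: [-9.8, -2.5, 34.4]
finger_gap: 0.6
```

Request:
{"method": "send_rows", "body": {"series": [[[0, 0, 0, -14, 0], [0, 0, 0, -29, 0], [0, 0, 0, -29, 0], [0, 0, 0, -29, 0], [0, 0, 0, -29, 0], [0, 0, 0, -14, 0], [0, 0, 0, -4, 0], [0, 0, 0, 0, 0], [0, 0, 0, 0, 0], [0, 0, 0, 0, 0]]]}}

```text
clock: 14.25
eef_pos: [482.5, 111.4, 147.9]
eef_rot: [3.141, 0.003, 2.964]
wrist_force: [-9.9, -1.8, 34.3]
finger_gap: 0.4
```

Request:
{"method": "send_rows", "body": {"series": [[[0, 0, 0, -14, 0], [0, 0, 0, -30, 0], [0, 0, 0, -30, 0], [0, 0, 0, -30, 0], [0, 0, 0, -30, 0], [0, 0, 0, -30, 0], [0, 0, 0, -14, 0], [0, 0, 0, -4, 0], [0, 0, 0, 0, 0], [0, 0, 0, 0, 0]]]}}

```text
clock: 15.25
eef_pos: [482.6, 111.4, 147.9]
eef_rot: [3.14, 0.004, 2.964]
wrist_force: [-7.5, -0.9, 30.3]
finger_gap: 0.8
```

Request:
{"method": "send_rows", "body": {"series": [[[0, 0, 0, -15, 0], [0, 0, 0, -30, 0], [0, 0, 0, -60, 0], [0, 0, 0, -80, 0], [0, 30, 10, -80, 0], [0, 70, 40, -80, 0], [0, 90, 80, -80, 0], [0, 90, 120, -80, 0], [0, 90, 150, -80, 0], [0, 90, 150, -80, 0]]]}}

```text
clock: 16.25
eef_pos: [419.2, 277.3, 224.6]
eef_rot: [-3.141, -0.001, 2.967]
wrist_force: [0.3, -0.2, -0.6]
finger_gap: 0.2
```

```bash
python3 - <<'E'
from h import *
c=manip.camera("top"); a=c["img"][205:285,200:360,::-1]; a=cv2.resize(a,(640,320),interpolation=cv2.INTER_CUBIC)
d=manip.camera("side"); b=d["img"][185:285,270:350,::-1]; b=cv2.resize(b,(480,600),interpolation=cv2.INTER_CUBIC)
cv2.imwrite("pics/c5.png",np.hstack([b,cv2.copyMakeBorder(cv2.resize(a,(320,160)),0,440,0,0,cv2.BORDER_CONSTANT)]))
for z in(148,164): print(z,proj(d,(469.3,34,z)))
for t,z in(("vent_grip",116),("plunger_top",157),("solder_reel",62),("relay_white",48),("flux_bottle",95),("wick_reel",12)):
  for r in manip.silhouettes(t,c)[:1]:
    ys,xs=np.nonzero(r["pixels"]); print(t,round(r["conf"],2),xs.mean(),ys.mean(),at_z(c,xs.mean(),ys.mean(),z))
s=manip.read_state(); print(s["clock"],s["eef_pos"],s["wrist_force"])
E
```

```text
148 (np.float64(310.23564934846536), np.float64(212.63789033229514))
164 (np.float64(310.351284152459), np.float64(207.32612591691822))
vent_grip 0.66 319.6923076923077 243.30769230769232 [480.89024936 -54.57297575 116.        ]
plunger_top 0.54 253.11926605504587 242.45871559633028 [480.81628481 109.42286944 157.        ]
solder_reel 0.66 222.4025641025641 239.57179487179488 [493.97663713 200.87176555  62.        ]
relay_white 0.7 332.9868421052632 227.3421052631579 [527.70229418 -92.97372897  48.        ]
flux_bottle 0.74 274.8349514563107 210.29126213592232 [567.80701461  60.70212669  95.        ]
wick_reel 0.72 266.4462365591398 277.7258064516129 [392.26253258  88.06676847  12.        ]
16.65 [419.59530449 274.13801153 225.6169826 ] [ 0.41953389  0.80532477 -0.35645912]
```

View pics/c5.png

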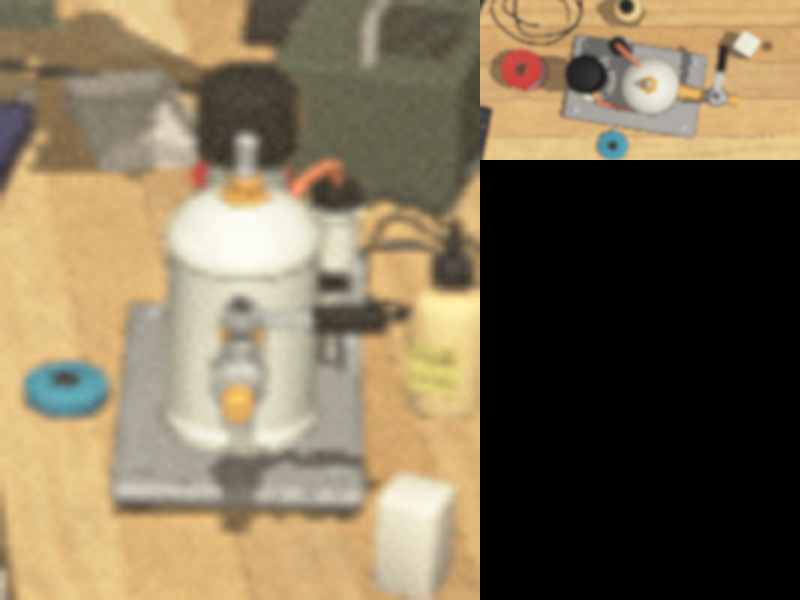

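The pin is fully out: its tip is at row 207.2, against 207.3 predicted for 164 mm. The lever is square across the pipe, the head is up, and the neighbours haven't moved.

```bash
python3 -c "
from cell import manip
print(manip.sign_off())"
```

```text
the job is handed in; nothing more can be done
None
```

The tank is charged and the job is handed in, at about 17 s of the 54 s allowed. The interface gave no verdict.

- **Vent:** I pushed the lever round with the closed fingertips until the force rose from about 3 N to 11.6 N at its stop. It still stood square across the pipe in the last pictures.
- **Pumping:** I gave the plunger seven full strokes. Each ended at 30–35 N on the bottom stop, with a sideways force of about 8–13 N. The fingers then lifted clear so the head could spring back up.
- **Pin:** In the last side picture the tip was at row 207.2, against 207.3 predicted for fully out, so the pin is out by the full 16 mm within about 1 mm.
- **Surroundings:** The plunger head was up and within about 2 mm of where I first measured it. The solder reel, relay, flux bottle and wick reel were also within about 2 mm. I did not re-measure the cutters, solder sucker, tray or tape, but the arm only passed well above that area.
- **Arm:** It was clear of everything, with about 1 N or less on the wrist.

No check failed. One network detection of the pin in the top view was plainly wrong, and I ignored it in favour of my own pixel readings.

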